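# Fit the missing cell spacer and hold the battery row closed

## Robot

A 6-joint arm with a two-finger parallel gripper is mounted at the origin on the work surface. World frame = base frame: x ahead of the robot, y to its left, z up, the work surface at z = 0. Lengths are in m, angles in degrees, forces in N, time in s.
With the tool pointing down it reaches from about 0.35 to 0.875 m from the base axis. Payload 4.2 kg.
Tool frame: the origin (TCP) lies between the finger pads; the fingertips stand 11 mm ahead of it and the grasp point (between the pads) lies 8 mm behind it; z points along the fingers, y is the direction in which the jaws open and shut (so a half turn about z gives the same grasp; the last joint's range is limited). The gripper opens to 87 mm and grips with 3 to 60 N. Pads are 19 mm wide; open, the fingers measure 117 mm over their backs; the gripper's body (75 mm by 190 mm) begins 51 mm behind the grasp point.
Start: joints at [78.873, 22.042, 0.453, 0, -68.411, -14.817], TCP at [0.273, 0.562, 0.234] pointing down, gripper open.
Joint ranges: [-179.83, 179.83], [-69.29, 118.12], [-61.27, 80.66], [-181.25, 117.63], [-171.15, -9.14], [-177.46, 177.46]. Speed limits (degrees/s): [159.86, 159.86, 180, 180, 180, 180].

## Interface

Orientations are given as a 3x3 rotation matrix whose columns are the frame's x, y, z axes.
In Python, from station import sense, capture, get_calibration, finish_job, search_frame, cut_out gives the robot as it stands.
- The arm moves only by the tool arm_command, never from a script. Its argument "rows" is a list of rows, each an object with "fingers": the opening in per cent of the stroke, from 0 (shut) to 100 (fully open); "travel": the shift along the tool's x, y, z in cm, a list of three; "roll": the turn about the tool's z in degrees. A call has 1 to 10 rows; each row is the pose to reach, as a shift and turn from the pose commanded when the call began, along the tool's axes at that moment; what a row does not reach only later rows make up. A row lasts 1/10 s, in which the tool goes at most 50 mm and 8.59 degrees, less where a joint would pass 70% of its speed; a pose out of reach is approached as far as the arm can. A call with a gripper value outside its range is refused whole. The fingers move at their own pace and stop on an object; the grip force is fixed at half the most. Time passes only in rows, so rows that repeat a pose let the fingers close. It gives the time, the measured TCP pose, the force and the opening at its end, in the units of the state.
- sense(): the state, without advancing time (a new reading comes with each control period).
- capture(name): name is "side" or "top" or "wrist"; returns (picture, depth): 480x640x3 uint8, red, green, blue; 480x640 float32, m along the optical axis (not along the pixel's ray), 0 where there is no reading.
- get_calibration(name): a dict with "fov_y" (degrees; the focal length in pixels is half the picture's height over the tangent of half this angle, whatever the lens; pixels are square), "cx", "cy" (the principal point, pixels), "origin" and "attitude" of the camera in the world; the wrist camera has in their place "mount" (4x4, takes a point from camera to tool coordinates, whose origin is the TCP and whose axes are the flange's). Camera axes: x right, y down, z forward; pixel columns grow to the right and rows downward; lengths in m; the calibration is good to about 2 mm. A picture is of the moment at which its call begins: read the wrist's pose just before it. get_calibration takes no time and is no camera call.
- finish_job(): hands the job in, once; it reports no verdict.
Trained networks look in the newest picture that a camera, given by its name, has taken for a name from the list of things; names that differ only in an ending like _2 or _b are one class to them, and where a whole thing is asked for, a point or a joint stands for the part that bears it (a point fixed in the world has none). Each returns a list of dicts, best first, with "p" (0 to 1); they miss things now and then, are a little off and sometimes report something else, mostly with a low value. They report only what shows in the picture. A call takes as long as a camera call. They do not tell look-alikes from the thing itself.
- search_frame(camera, label): "position" ([x, y, z] in m, in world coordinates, good to about 4 mm: the middle of the surface that is visible of it).
- cut_out(camera, label): "mask" (480x640 bool, what is visible of it).
The state is a dict: "time_s": time; "joints": joint angles; "joint_velocities": joint speeds; "effort": joint torques, N m; "tcp_pos": TCP position; "ee_rot": TCP orientation; "wrist_force": force on the tool from outside, world axes, zero at the start; "moment": the same for the moment, N m; "gripper_width": opening from 0.0 (shut) to 1.0 (fully open).
Only numpy, scipy, OpenCV 4.12 (cv2) and the standard library are available. Lean on these libraries where they do the work, as an engineer would, in place of code of your own. Each camera call takes 0.05 s, during which the arm holds its last target. There are 200 camera calls.

## Task

Four battery cells stand in a row in the assembly jig, and just one of the three gaps between neighbouring cells has no spacer and is wide enough for one: pinch the loose black spacer by its tab, lift it out of the wooden rack and slide it down that gap, without forcing it, until it stands on the jig floor, then let go of it. Next push the loose aluminium end block up to the row so that cells and spacers close up tight against the fixed end stop, with the block upright and flush on the last cell. Finish while still holding the block pressed there with your fingers, steadily and no harder than a light hand (about 15 N); leave the tin, the screwdriver and the meter alone.

Things in the scene. Friction and masses are not known exactly. Their poses are not given: they have to be found in the camera images.
- jig: assembly jig, fixed but at a different place each time: steel base plate 120 x 295 x 10 mm with its top (the jig floor) at z = 10 mm, and two side rails along y, 10 mm wide and 10 mm high, whose inner faces lie at x = +-42 mm. Origin: on the bench below the middle of the row's channel. x is across the row, +y runs along the row from the fixed end stop to the open end, z up.
- end_stop: fixed aluminium end stop at the -y end of the jig, 84 mm wide, 56 mm high. Origin: on the jig floor, in the middle of the face that meets the row (at y = -110 mm in the jig); the face looks to +y, axes as the jig's.
- cell_bare: aluminium prismatic cell with NO spacer on its +y face, 80 (x) x 26 (y) x 52 (z) mm, plus two terminals 6 mm high on top at x = +-29 mm. Loose, 0.23 kg. Stands upright in the first, second or third place of the row counted from the end stop; the gap on its +y side (13 to 17 mm) is the only one wide enough. Origin: centre of its underside; axes as the jig's.
- cell_a: same cell with a black spacer already bonded to its +y face (that spacer reaches from y = 13 to 23 mm in the cell's frame, its tab up to 80 mm), so only a 3 to 7 mm gap is left before the next cell. Loose, 0.27 kg. In one of the first three places. Origin: centre of the underside of the cell proper; axes as the jig's.
- cell_b: a second cell with bonded spacer, identical to cell_a, in one of the first three places.
- cell_end: last cell of the row, next to the end block; a cell without bonded spacer, same size, loose, 0.23 kg; none is needed on its far face. Origin: centre of its underside; axes as the jig's.
- end_block: loose cast aluminium end block, 66 (x) x 28 (y) x 48 (z) mm, 0.17 kg, standing on the jig floor beyond the last cell, 15 to 50 mm from it, somewhat skew. Its flat -y face goes against the last cell. Pushed from behind higher than about 20 mm above the jig floor it may tip forward, so push low down. When the row is closed up its origin is at y = 38 mm in the jig. Pushing the whole row takes about 4 to 8 N before it meets the stop. Origin: centre of its underside.
- spacer: loose black plastic ribbed spacer, 76 (x) x 10 (y, thickness) x 52 (z) mm with a tapered foot (6 mm thick at the bottom), 0.04 kg; in the middle of its top edge an upright tab 30 (x) x 10 (y) mm rises from z = 52 to z = 80 mm, the place to pinch (tab faces look to +-y). Stands upright in the middle slot of the rack. Origin: centre of its underside, x along its width. In the gap its x is parallel to the jig's x (either way round), centred on the cells.
- rack: fixed wooden rack with three slots along x, 96 x 110 x 36 mm, slots 13 mm wide, slot floor at z = 10 mm, walls up to z = 36 mm; the spacer stands in the middle slot. Origin: centre of its underside.
- tin: bystander: round tin, 72 mm across, 75 mm high. Origin: centre of its underside.
- screwdriver: bystander: screwdriver lying on the bench, 200 mm long along its x. Origin: its middle, on the bench.
- meter: bystander: hand multimeter lying on its back, 150 (x) x 76 x 45 mm. Origin: centre of its underside.
There are look-alikes about, which are no part of the job. Of the things that look like the spacer, the smaller one is meant.

How it is judged:
By the outcome, as a careful person would: the job done as asked, in the order asked, and still so for the second after the job is handed in, while the arm keeps its last pose, push and grip.
It also fails if it takes over 58 s, if anything falls off the work surface, if the arm or the gripper's body presses on something with over 40 N, if the wrist force passes 120 N, or if a joint passes its speed limit or range.

## Working session

There is one attempt and no reset: what is moved stays moved. The work goes in short steps, Python scripts to look and compute and a tool call to move; the robot and the scene stay as the last step left them, time stands still between calls to the robot, and variables do not carry over. Pictures are saved under pics/ and viewed, about 8 in all and at most 12, crops included, and the job is handed in when it is done.

Besides the shell and the picture viewer there is one more tool, called after ">>>" by a JSON object that holds its "op" and its "data". arm_command: Moves the arm, as the interface text tells. Its arguments: {"type":"object","properties":{"rows":{"type":"array","items":{"type":"object","properties":{"fingers":{"type":"number"},"travel":{"type":"array","items":{"type":"number"}},"roll":{"type":"number"}}}}},"required":["rows"]}

```bash
ls; mkdir -p pics; cat > h.py <<'E'
import numpy as np, cv2
from station import sense, capture, get_calibration, finish_job, search_frame, cut_out
def cam(name):
    c=get_calibration(name); f=240/np.tan(np.radians(c['fov_y'])/2)
    if name=='wrist':
        s=sense(); M=np.array(c['mount']); R0=np.array(s['ee_rot']); 
        return f,c['cx'],c['cy'],R0@M[:3,:3],R0@M[:3,3]+np.array(s['tcp_pos'])
    return f,c['cx'],c['cy'],np.array(c['attitude']),np.array(c['origin'])
def cloud(name):
    k=cam(name); p,d=capture(name); f,cx,cy,R,o=k
    v,u=np.mgrid[:480,:640]
    P=np.stack([(u-cx)/f*d,(v-cy)/f*d,d],-1)@R.T+o
    P[d==0]=np.nan
    return p,P
def save(p,n): cv2.imwrite('pics/'+n,np.ascontiguousarray(p[...,::-1]))
E
python3 - <<'E'
from h import *
for n in ['top','side','wrist']:
    p,P=cloud(n); save(p,n+'0.png'); np.save(n+'0.npy',P)
    print(n,get_calibration(n))
    for l in ['jig','spacer','rack','end_block','cell_bare','end_stop']:
        for r in search_frame(n,l)[:5]: print(l,np.round(r['position'],3),round(r['p'],2))
a=cv2.imread('pics/top0.png');b=cv2.imread('pics/side0.png')
print(sense())
E
```

```text
pics
top {'fov_y': 43.06614109813205, 'cx': 330.28639220584733, 'cy': 234.87964447247734, 'origin': array([0.38522914, 0.06487767, 1.41407104]), 'attitude': array([[ 0.0159358 , -0.99123395,  0.13115374],
       [-0.99986718, -0.01624616, -0.00129672],
       [ 0.00341609, -0.13111566, -0.99136119]])}
jig [0.594 0.125 0.007] 0.57
spacer [ 0.376 -0.27   0.068] 0.86
spacer [ 0.526 -0.308  0.062] 0.85
rack [ 0.525 -0.303  0.039] 0.73
end_block [0.601 0.184 0.05 ] 0.91
cell_bare [0.611 0.045 0.063] 0.82
end_stop [ 0.626 -0.026  0.039] 0.66
end_stop [0.601 0.184 0.044] 0.42
side {'fov_y': 56.20668144980805, 'cx': 318.1602695378872, 'cy': 240.11758564659058, 'origin': array([ 0.11745686, -0.62618357,  0.54596276]), 'attitude': array([[ 0.8338139 , -0.30454647,  0.46044091],
       [-0.55162721, -0.42717275,  0.71640133],
       [-0.02148968, -0.85133712, -0.52417869]])}
jig [ 0.582 -0.024  0.015] 0.74
spacer [ 0.522 -0.321  0.06 ] 0.73
spacer [ 0.37  -0.297  0.063] 0.63
rack [ 0.507 -0.342  0.032] 0.85
end_block [0.578 0.172 0.049] 0.7
end_block [ 0.622 -0.033  0.032] 0.47
end_stop [ 0.62 
[... 548 characters left out ...]
8295467e-04,
       -6.84111788e+01, -1.48155066e+01]), 'joint_velocities': array([ 0.09760981,  0.07966296,  0.02978365, -0.01146195,  0.04525747,
       -0.01927143]), 'effort': array([-4.81650077e-04, -3.90477848e+01,  1.87621611e+01,  4.22442868e+00,
        1.55583490e-02, -1.04927906e-05]), 'tcp_pos': array([0.27341036, 0.5620132 , 0.23355226]), 'ee_rot': array([[ 8.99223964e-01, -4.37488585e-01, -2.23956057e-06],
       [-4.37488585e-01, -8.99223964e-01,  9.49261305e-06],
       [-6.16677639e-06, -7.55620296e-06, -1.00000000e+00]]), 'wrist_force': array([0.63918023, 0.87862335, 0.08124316]), 'moment': array([ 0.05480208, -0.0133465 , -0.01092466]), 'gripper_width': 0.9936565776520204}
```

View pics/top0.png

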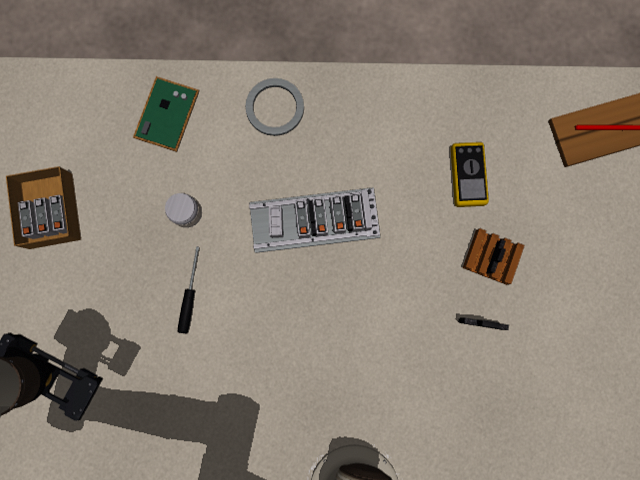

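View pics/side0.png

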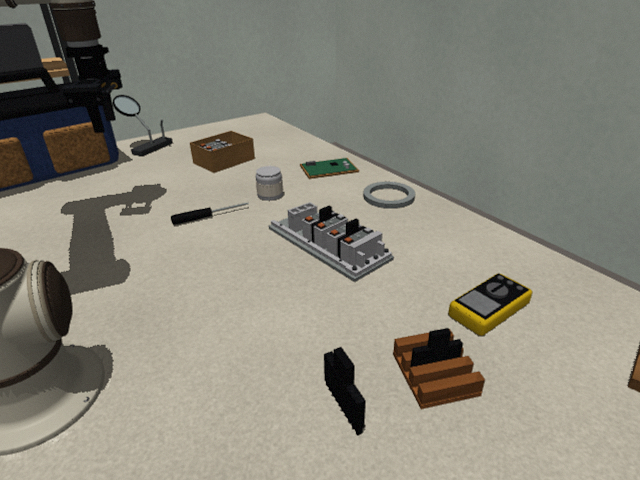

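The spacer-like things in the top picture are (497,252), in the rack's middle slot, and (482,322), standing free on the bench and larger. The one in the rack fits the description. The jig is at (315,220), with the end stop on the right (world -y). I'll look at the jig from the wrist camera next.

>>> {"op": "arm_command", "data": {"rows": [{"travel": [51.4,28.6,0],"roll": -32.7,"fingers": 60},{"travel": [51.4,28.6,0],"roll": -32.7,"fingers": 60},{"travel": [51.4,28.6,0],"roll": -32.7,"fingers": 60},{"travel": [51.4,28.6,0],"roll": -32.7,"fingers": 60},{"travel": [51.4,28.6,0],"roll": -32.7,"fingers": 60},{"travel": [51.4,28.6,0],"roll": -32.7,"fingers": 60},{"travel": [51.4,28.6,0],"roll": -32.7,"fingers": 60},{"travel": [51.4,28.6,0],"roll": -32.7,"fingers": 60},{"travel": [51.4,28.6,0],"roll": -32.7,"fingers": 60},{"travel": [51.4,28.6,0],"roll": -32.7,"fingers": 60}]}}

```text
time_s: 2.05
tcp_pos: [0.5603, 0.1514, 0.2339]
ee_rot: [[0.993, 0.118, 0.001], [0.118, -0.993, 0.0], [0.001, -0.0, -1.0]]
wrist_force: [0.8, 0.9, 0.4]
gripper_width: 0.599
```

>>> {"op": "arm_command", "data": {"rows": [{"travel": [4,7.5,0],"roll": 0,"fingers": 60},{"travel": [4,7.5,0],"roll": 0,"fingers": 60},{"travel": [4,7.5,0],"roll": 0,"fingers": 60},{"travel": [4,7.5,0],"roll": 0,"fingers": 60}]}}

```text
time_s: 2.45
tcp_pos: [0.6079, 0.0827, 0.2331]
ee_rot: [[0.993, 0.116, -0.001], [0.116, -0.993, -0.0], [-0.001, -0.0, -1.0]]
wrist_force: [-1.2, 0.1, 0.2]
gripper_width: 0.602
```

```bash
cat >> h.py <<'E'
def delta(x,y,z,tooly=None):
    s=sense();R=np.array(s['ee_rot']);d=np.array([x,y,z])-s['tcp_pos']
    r=0
    if tooly is not None:
        t=R.T@np.append(tooly,0); r=np.degrees(np.arctan2(-t[0],t[1])); r=(r+90)%180-90
    print('tcp',np.round(s['tcp_pos'],4),'travel cm',np.round(R.T@d*100,2),'roll',round(r,2),'j6',round(s['joints'][5],1),'F',np.round(s['wrist_force'],1),'w',round(s['gripper_width'],3),'t',s['time_s'])
def rect(pts):
    (c,sz,a)=cv2.minAreaRect((pts[:,:2]*1000).astype(np.float32)); return np.round(c,1),np.round(sz,1),round(a,2)
E
python3 - <<'E'
from h import *
p,P=cloud('wrist'); save(p,'w1.png'); np.save('w1.npy',P)
z=P[...,2]
T=np.load('top0.npy')
for nm,Q in (('wrist',P),('top',T)):
    box=(Q[...,0]>.52)&(Q[...,0]<.7)&(Q[...,1]>-.1)&(Q[...,1]<.26)
    print(nm,'hist',np.histogram(Q[...,2][box],bins=np.arange(-.01,.11,.004)))
    m=box&(Q[...,2]>.005)
    print(rect(Q[m]))
E
```

```text
wrist hist (array([    0,  1205, 22898,    20,  8441,  1808,   595,  4758,   328,
         230,   252,   290,   262,   299,  1442,   665,  1416,  6396,
        5740,  1761,    58,    64,    64,    63,   649,   323,     0,
           0,     0]), array([-0.01 , -0.006, -0.002,  0.002,  0.006,  0.01 ,  0.014,  0.018,
        0.022,  0.026,  0.03 ,  0.034,  0.038,  0.042,  0.046,  0.05 ,
        0.054,  0.058,  0.062,  0.066,  0.07 ,  0.074,  0.078,  0.082,
        0.086,  0.09 ,  0.094,  0.098,  0.102,  0.106]))
(array([606.7,  98.9]), array([120.1, 294.7]), 7.81)
top hist (array([  85,  981, 2492, 1545, 1054, 1017,  514,  589,  337,  102,   42,
         27,   43,   57,  130,  133,  170,  635,  900,  413,  101,    6,
          5,    7,   47,   61,   10,    1,    0]), array([-0.01 , -0.006, -0.002,  0.002,  0.006,  0.01 ,  0.014,  0.018,
        0.022,  0.026,  0.03 ,  0.034,  0.038,  0.042,  0.046,  0.05 ,
        0.054,  0.058,  0.062,  0.066,  0.07 ,  0.074,  0.078,  0.082,
        0.086,  0.09 ,  0.094,  0.098,  0.102,  0.106]))
(array([610.3,  80.1]), array([179.9, 359.6]), 0.15)
```

View pics/w1.png

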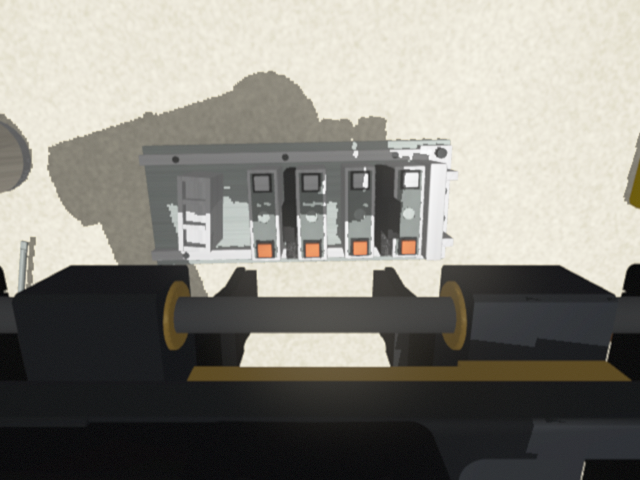

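The right side of the picture is the end stop, at (437,205). The cells are at columns 409, 360, 311 and 263. Black spacers sit at columns 385 and 288, and the open gap seems to be at about column 335. I'll check that with a height profile.

```bash
python3 - <<'E'
from h import *
P=np.load('w1.npy').reshape(-1,3); P=P[~np.isnan(P[:,0])]
a=np.radians(7.81); ex=np.array([np.cos(a),np.sin(a)]); ey=np.array([-np.sin(a),np.cos(a)])
c=np.array([.6067,.0989])
u=(P[:,:2]-c)@ex; v=(P[:,:2]-c)@ey
for lo,hi,t in((.047,.06,'bodytops'),):pass
m=np.abs(u)<.016
print('mid profile: v mm, max z, median z')
for k in np.arange(-150,80,2):
    s=m&(v*1000>=k)&(v*1000<k+2)
    if s.sum()>2: print(k,round(P[s,2].max()*1000,1),round(np.median(P[s,2])*1000,1),s.sum())
# tops per cell: points z .058-.071
s=(P[:,2]>.0585)&(P[:,2]<.0655)&(np.abs(u)<.045)
h,e=np.histogram(v[s]*1000,bins=np.arange(-150,150,1)); print([(int(x),int(n)) for x,n in zip(e,h) if n])
s=(P[:,2]>.0545)&(P[:,2]<.060)&(v>.02); print('block',rect(P[s]))
E
```

```text
mid profile: v mm, max z, median z
-146 21.0 19.1 46
-144 20.8 19.2 55
-142 26.1 24.7 17
-128 65.4 64.8 10
-126 66.5 65.2 85
-124 66.8 65.3 88
-122 66.6 65.2 88
-120 66.5 65.3 85
-118 67.5 65.5 86
-116 67.3 65.2 91
-114 66.4 60.0 234
-110 62.5 61.1 68
-108 63.1 61.4 75
-106 63.5 62.0 94
-104 63.4 62.0 79
-102 63.3 62.0 83
-100 63.8 62.1 90
-98 307.0 296.0 600
-96 308.5 297.8 922
-94 309.0 61.9 93
-92 64.4 61.9 82
-90 62.8 61.6 18
-88 63.3 61.3 11
-86 88.6 61.5 7
-84 91.9 89.7 95
-82 92.6 89.7 109
-80 91.4 89.6 113
-78 91.2 89.0 162
-76 315.9 82.3 510
-74 316.2 314.6 329
-72 316.4 315.0 189
-70 333.6 315.0 209
-68 333.8 314.8 278
-66 333.7 314.7 284
-64 333.7 314.7 284
-62 333.5 314.6 289
-60 333.7 314.8 284
-58 333.2 314.8 281
-56 333.4 314.6 288
-54 333.4 314.7 304
-52 333.5 250.5 396
-50 333.4 286.6 709
-48 333.3 277.9 1207
-46 333.4 250.2 422
-44 333.9 241.7 855
-42 334.6 333.1 141
-40 335.2 333.7 267
-38 335.0 9.6 78
-36 10.5 9.4 64
-34 10.7 9.3 62
-32 11.0 9.5 63
-30 10.5 9.0 32
-28 62.5 60.4 49
-26 62.9 61.4 93
-24 63.4 61.9 77
-22 63.9 62.0 86
-20 63.8 61.8 91
-18 64.0 62.0 80
[... 1809 characters left out ...]
, (-14, 78), (-13, 70), (-12, 71), (-11, 74), (-10, 76), (-9, 80), (-8, 113), (-7, 101), (-6, 106), (-5, 100), (-4, 107), (-3, 106), (-2, 108), (-1, 63), (0, 55), (1, 52), (2, 51), (3, 51), (4, 56), (5, 55), (6, 54), (7, 55), (8, 47), (13, 34), (14, 112), (15, 106), (16, 115), (17, 109), (18, 113), (19, 108), (20, 99), (21, 83), (22, 79), (23, 78), (24, 67), (25, 74), (26, 75), (27, 74), (28, 73), (29, 69), (30, 74), (31, 75), (32, 72), (33, 100), (34, 94), (35, 98), (36, 104), (37, 100), (38, 102), (39, 64), (71, 1), (73, 4), (74, 1), (75, 3), (76, 3), (77, 2), (78, 2), (92, 1), (97, 1), (98, 3), (99, 1), (100, 1), (101, 2), (102, 4)]
block (array([601.3, 159.4]), array([79.7, 83.1]), 2.88)
```

The gap between the second and third cells (v -42 to -27, floor visible, 15 mm wide) is the one that needs the spacer, so cell_bare is second. Now over to the rack.

>>> {"op": "arm_command", "data": {"rows": [{"travel": [-13.2,37.5,0],"roll": 28,"fingers": 60},{"travel": [-13.2,37.5,0],"roll": 28,"fingers": 60},{"travel": [-13.2,37.5,0],"roll": 28,"fingers": 60},{"travel": [-13.2,37.5,0],"roll": 28,"fingers": 60},{"travel": [-13.2,37.5,0],"roll": 28,"fingers": 60},{"travel": [-13.2,37.5,0],"roll": 28,"fingers": 60},{"travel": [-13.2,37.5,0],"roll": 28,"fingers": 60},{"travel": [-13.2,37.5,0],"roll": 28,"fingers": 60},{"travel": [-13.2,37.5,0],"roll": 28,"fingers": 60},{"travel": [-13.2,37.5,0],"roll": 28,"fingers": 60}]}}

```text
time_s: 3.5
tcp_pos: [0.5207, -0.3041, 0.2336]
ee_rot: [[0.932, -0.363, 0.0], [-0.363, -0.932, 0.0], [-0.0, -0.0, -1.0]]
wrist_force: [-0.1, 0.3, -1.0]
gripper_width: 0.601
```

```bash
python3 - <<'E'
from h import *
p,P=cloud('wrist'); save(p,'w2.png'); np.save('w2.npy',P)
for l in('spacer','rack'):
  for r in search_frame('wrist',l): print(l,np.round(r['position'],3),round(r['p'],2))
T=P.reshape(-1,3); near=(np.hypot(T[:,0]-.525,T[:,1]+.303)<.09)
b=near&(T[:,2]>.025)&(T[:,2]<.045);print('rack',rect(T[b]))
t=near&(T[:,2]>.07)&(T[:,2]<.12);print('tab',rect(T[t]),np.percentile(T[t,2],[5,50,95]),t.sum())
t=near&(T[:,2]>.05)&(T[:,2]<.068);print('body',rect(T[t]),np.percentile(T[t,2],[5,50,95]),t.sum())
n2=(np.hypot(T[:,0]-.376,T[:,1]+.27)<.09)
t=n2&(T[:,2]>.02)&(T[:,2]<.2)
if t.sum()>50:print('other',rect(T[t]),np.percentile(T[t,2],[5,50,95]))
delta(.525,-.303,.2)
E
```

```text
spacer [ 0.527 -0.314  0.064] 0.8
spacer [ 0.378 -0.28   0.041] 0.76
rack [ 0.531 -0.318  0.041] 0.66
rack (array([ 525.6, -314.9]), array([110.2,  96.3]), 69.73)
tab (array([ 523.7, -314.2]), array([ 9.6, 29.8]), 68.98) [0.08188249 0.08907448 0.09038592] 521
body (array([ 523.4, -314. ]), array([ 9.9, 76.4]), 69.73) [0.05987854 0.06124552 0.06251306] 572
other (array([ 377.8, -279.1]), array([84.6, 12.2]), 76.42) [0.02299764 0.04557098 0.06728734]
tcp [ 0.5215 -0.3027  0.2338] travel cm [ 0.34 -0.1   3.38] roll 0 j6 83.7 F [-0.1  0.4 -0.5] w 0.597 t 3.65
```

View pics/w2.png

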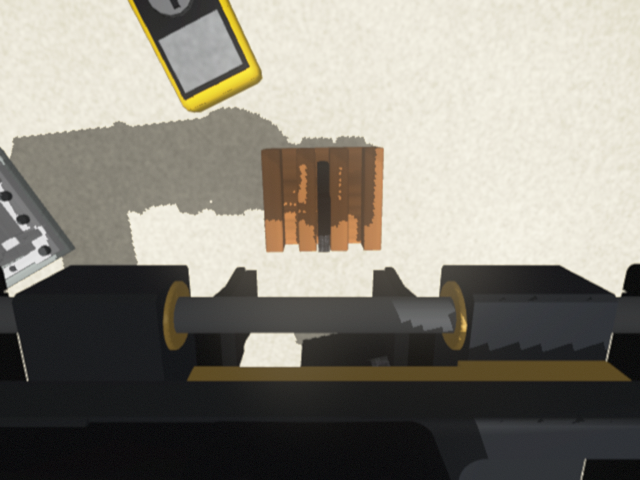

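The spacer in the rack measures 76 x 10 mm with its body top at z = 61 mm, as described. The free-standing look-alike is 85 x 12 mm, so the smaller one is in the rack. I'll confirm that with a crop while descending to 125 mm.

>>> {"op": "arm_command", "data": {"rows": [{"travel": [0.6,1.0,6],"roll": -1,"fingers": 45},{"travel": [0.6,1.0,10.9],"roll": -1,"fingers": 45},{"travel": [0.6,1.0,10.9],"roll": -1,"fingers": 45},{"travel": [0.6,1.0,10.9],"roll": -1,"fingers": 45},{"travel": [0.6,1.0,10.9],"roll": -1,"fingers": 45}]}}

```text
time_s: 4.15
tcp_pos: [0.5249, -0.316, 0.1271]
ee_rot: [[0.939, -0.344, 0.004], [-0.344, -0.939, -0.002], [0.004, 0.001, -1.0]]
wrist_force: [-0.4, -0.1, 0.7]
gripper_width: 0.452
```

```bash
python3 - <<'E'
from h import *
p,P=cloud('wrist')
T=P.reshape(-1,3); near=(np.hypot(T[:,0]-.5235,T[:,1]+.314)<.06)
t=near&(T[:,2]>.082)&(T[:,2]<.095);print('tab',rect(T[t]),np.percentile(T[t,2],[5,50,95]),t.sum())
t=near&(T[:,2]>.05)&(T[:,2]<.068);print('body',rect(T[t]),t.sum())
delta(.5235,-.3142,.075,[-.3465,-.938])
a=cv2.resize(cv2.imread('pics/w2.png')[130:270,240:410],None,fx=2.3,fy=2.3)
b=cv2.resize(p[...,::-1],(400,300))
o=np.zeros((630,400,3),np.uint8);o[:322,:391]=a;o[325:625]=b
cv2.imwrite('pics/w3.png',cv2.resize(o,None,fx=.95,fy=.95))
E
```

```text
tab (array([ 524.7, -314.3]), array([ 9.6, 28.6]), 69.91) [0.08744166 0.08911487 0.09023193] 1027
body (array([ 547.9, -323. ]), array([ 9.9, 24.3]), 69.77) 795
tcp [ 0.525  -0.3162  0.1276] travel cm [-0.24 -0.14  5.26] roll 0.13 j6 85.7 F [-0.6  0.4  0.8] w 0.451 t 4.2
```

View pics/w3.png

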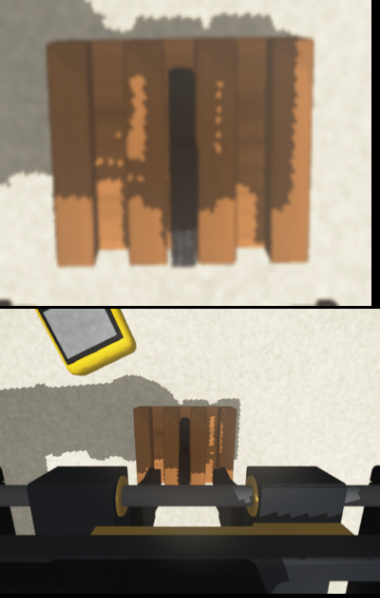

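The crop shows the narrow black spacer at (183,165), upright in the middle slot with its tab in the middle. Descending and gripping.

>>> {"op": "arm_command", "data": {"rows": [{"travel": [-0.14,-0.16,3],"roll": 0,"fingers": 40},{"travel": [-0.14,-0.16,5.1],"roll": 0,"fingers": 40},{"travel": [-0.14,-0.16,5.1],"roll": 0,"fingers": 40},{"travel": [-0.14,-0.16,5.1],"roll": 0,"fingers": 40},{"travel": [-0.14,-0.16,5.1],"roll": 0,"fingers": 0},{"travel": [-0.14,-0.16,5.1],"roll": 0,"fingers": 0},{"travel": [-0.14,-0.16,5.1],"roll": 0,"fingers": 0},{"travel": [-0.14,-0.16,5.1],"roll": 0,"fingers": 0},{"travel": [-0.14,-0.16,5.1],"roll": 0,"fingers": 0}]}}

```text
time_s: 5.1
tcp_pos: [0.5223, -0.3142, 0.074]
ee_rot: [[0.938, -0.346, 0.001], [-0.346, -0.938, -0.0], [0.001, 0.0, -1.0]]
wrist_force: [-0.3, 1.2, 1.8]
gripper_width: 0.113
```

Gripped at 9.8 mm. Lifting.

>>> {"op": "arm_command", "data": {"rows": [{"travel": [0,0,-1],"roll": 0,"fingers": 0},{"travel": [0,0,-3],"roll": 0,"fingers": 0},{"travel": [0,0,-6],"roll": 0,"fingers": 0},{"travel": [0,0,-10],"roll": 0,"fingers": 0},{"travel": [0,0,-13],"roll": 0,"fingers": 0},{"travel": [0,0,-13],"roll": 0,"fingers": 0},{"travel": [0,0,-13],"roll": 0,"fingers": 0}]}}

```text
time_s: 5.8
tcp_pos: [0.5222, -0.3139, 0.2046]
ee_rot: [[0.938, -0.346, 0.002], [-0.346, -0.938, -0.0], [0.002, -0.001, -1.0]]
wrist_force: [0.3, 0.4, -0.5]
gripper_width: 0.114
```

```bash
cat >> h.py <<'E'
A=np.radians(7.81); EX=np.array([np.cos(A),np.sin(A)]); EY=np.array([-np.sin(A),np.cos(A)]); C0=np.array([.6067,.0989])
E
python3 - <<'E'
from h import *
# held spacer in tool frame via wrist + top
s=sense();R=np.array(s['ee_rot'])
p,P=cloud('wrist'); Q=(P.reshape(-1,3)-s['tcp_pos'])@R
m=(np.abs(Q[:,1])<.012)&(np.abs(Q[:,0])<.06)&(Q[:,2]>.0)&(Q[:,2]<.02)
print('body top in tool mm',np.round(np.c_[Q[m].min(0),np.median(Q[m],0),Q[m].max(0)]*1000,1).tolist(),m.sum())
T=np.load('w1.npy').reshape(-1,3); T=T[~np.isnan(T[:,0])]
u=(T[:,:2]-C0)@EX; v=(T[:,:2]-C0)@EY
z=T[:,2]; s_=(z>.0585)&(z<.072)
for n,a,b in(('c1',-.11,-.09),('c2',-.07,-.044),('c3',-.027,-.003),('c4',.014,.04)):
    k=s_&(v>a)&(v<b)&(abs(u)<.05); print(n,'u',np.percentile(u[k],[.5,99.5])*1000)
for a in range(-38,40,8):
    k=(z>.0585)&(z<.064)&(u*1000>a)&(u*1000<a+8); 
    lo=v[k&(v>-.06)&(v<-.035)]; hi=v[k&(v>-.035)&(v<-.01)]
    l1=v[k&(v<-.09)&(v>-.1125)]
    if len(lo)>5 and len(hi)>5: print(a,'gap',np.round([np.percentile(lo,99)*1000,np.percentile(hi,1)*1000],1))
k=(z>.0635)&(z<.07)&(abs(u)<.035)&(v<-.112)&(v>-.135); print('stop',np.percentile(v[k],[1,99]))
uu=EX@(np.array([.5223,-.3142]));
tgt=C0-.0346*EY; print('gap centre',tgt)
delta(*tgt,.204,-EY)
E
```

```text
body top in tool mm [[-37.6, 20.8, 39.3], [-11.9, 0.6, 11.9], [0.0, 12.6, 19.9]] 1965
c1 u [-39.21162296  39.84970179]
c2 u [-39.03977159  39.85623091]
c3 u [-39.73062179  39.04311611]
c4 u [-39.73287229  39.16117656]
-38 gap [-42.2 -26.4]
-30 gap [-42.3 -26.5]
-22 gap [-42.3 -26.6]
-14 gap [-42.3 -26.7]
-6 gap [-42.3 -26.8]
2 gap [-42.3 -26.9]
10 gap [-42.3 -27. ]
18 gap [-42.3 -27.1]
26 gap [-42.3 -26.4]
34 gap [-42.3 -26.5]
stop [-0.12631087 -0.11254865]
gap centre [0.61140174 0.06462094]
tcp [ 0.5215 -0.3137  0.2032] travel cm [ -4.67 -38.61  -0.06] roll -28.07 j6 85.6 F [ 0.3 -0.6 -1.1] w 0.116 t 5.85
```

>>> {"op": "arm_command", "data": {"rows": [{"travel": [-0.2,-2,0],"roll": -3,"fingers": 0},{"travel": [-0.7,-6,0],"roll": -6,"fingers": 0},{"travel": [-1.3,-11,0],"roll": -10,"fingers": 0},{"travel": [-2,-16,0],"roll": -14,"fingers": 0},{"travel": [-2.6,-21,0],"roll": -18,"fingers": 0},{"travel": [-3.2,-26,0],"roll": -22,"fingers": 0},{"travel": [-3.8,-31,0],"roll": -26,"fingers": 0},{"travel": [-4.4,-35,0],"roll": -28,"fingers": 0},{"travel": [-4.7,-37.5,0],"roll": -28,"fingers": 0},{"travel": [-4.7,-38.6,0],"roll": -28,"fingers": 0}]}}

```text
time_s: 6.85
tcp_pos: [0.611, 0.0667, 0.2015]
ee_rot: [[0.99, 0.138, -0.003], [0.138, -0.99, -0.001], [-0.004, 0.0, -1.0]]
wrist_force: [0.7, -0.4, -0.2]
gripper_width: 0.114
```

>>> {"op": "arm_command", "data": {"rows": [{"travel": [0,0,1.5],"roll": 0,"fingers": 0},{"travel": [0,0,3],"roll": 0,"fingers": 0},{"travel": [0,0,3],"roll": 0,"fingers": 0},{"travel": [0,0,3],"roll": 0,"fingers": 0}]}}

```text
time_s: 7.25
tcp_pos: [0.6113, 0.0635, 0.1729]
ee_rot: [[0.991, 0.134, -0.002], [0.134, -0.991, -0.001], [-0.002, 0.001, -1.0]]
wrist_force: [1.3, 0.9, 0.4]
gripper_width: 0.111
```

```bash
cat >> h.py <<'E'
def tgt(u,v): return C0+u*EX+v*EY
def uvtcp():
    s=sense(); d=np.array(s['tcp_pos'])[:2]-C0; return np.round([d@EX*1000,d@EY*1000,s['tcp_pos'][2]*1000],1)
E
python3 - <<'E'
from h import *
s=sense();R=np.array(s['ee_rot'])
p,P=cloud('wrist'); save(p,'w4.png'); np.save('w4.npy',P)
T=P.reshape(-1,3);Q=(T-s['tcp_pos'])@R
u=((T[:,:2]-C0)@EX)*1000; v=((T[:,:2]-C0)@EY)*1000; z=T[:,2]*1000
print('tcp uvz',uvtcp())
# spacer body: heights between tcp-.02 and tcp-.005
m=(abs(Q[:,1])<.012)&(abs(Q[:,0])<.06)&(Q[:,2]>.008)&(Q[:,2]<.018)
print('body', [np.round(np.percentile(w[m],[1,50,99]),1) for w in(u,v,z)],m.sum())
for a in range(-38,40,8):
    b=m&(u>a)&(u<a+8)
    k=(z>58.5)&(z<64)&(u>a)&(u<a+8)
    lo=v[k&(v>-60)&(v<-35)]; hi=v[k&(v>-35)&(v<-10)]
    print(a,'gap',[np.round(np.percentile(x,q),1) if len(x)>8 else None for x,q in((lo,99),(hi,1))],'sp',np.round(np.percentile(v[b],[2,98]),1) if b.sum()>8 else None)
delta(*tgt(-.0005,-.0339),.12,-EY)
E
```

```text
tcp uvz [  0.2 -35.6 173.7]
body [array([-37.1,  23.6,  38.5]), array([-45.4, -36.1, -25.9]), array([156.4, 160.1, 164.4])] 1612
-38 gap [None, None] sp [-40.7 -31.2]
-30 gap [np.float64(-45.3), np.float64(-26.6)] sp None
-22 gap [np.float64(-44.6), np.float64(-26.7)] sp None
-14 gap [np.float64(-44.5), np.float64(-26.7)] sp None
-6 gap [np.float64(-44.5), np.float64(-26.8)] sp None
2 gap [np.float64(-44.4), np.float64(-26.9)] sp [-47.1 -24.1]
10 gap [np.float64(-44.4), np.float64(-27.0)] sp [-45.9 -31.3]
18 gap [np.float64(-44.2), np.float64(-27.0)] sp [-40.9 -31.6]
26 gap [np.float64(-42.3), np.float64(-27.1)] sp [-40.9 -31.3]
34 gap [np.float64(-42.2), np.float64(-26.5)] sp [-40.8 -31.3]
tcp [0.6118 0.0637 0.1737] travel cm [-0.07 -0.17  5.37] roll -0.09 j6 76.7 F [ 0.7 -0.7 -0.6] w 0.113 t 7.3
```

View pics/w4.png

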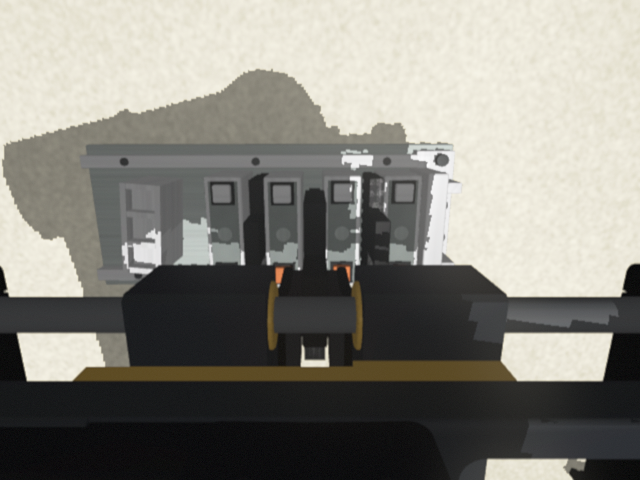

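The picture shows the spacer (315,225) hanging over the gap between cells two and three, about 1.5 mm too near cell two. I'll correct that, lower the foot to just above the cells, and check.

>>> {"op": "arm_command", "data": {"rows": [{"travel": [-0.05,-0.15,1],"roll": 0,"fingers": 0},{"travel": [-0.05,-0.15,2.5],"roll": 0,"fingers": 0},{"travel": [-0.05,-0.15,3.4],"roll": 0,"fingers": 0},{"travel": [-0.05,-0.15,3.4],"roll": 0,"fingers": 0},{"travel": [-0.05,-0.15,3.4],"roll": 0,"fingers": 0}]}}

```text
time_s: 7.8
tcp_pos: [0.6111, 0.0657, 0.1397]
ee_rot: [[0.991, 0.135, 0.0], [0.135, -0.991, -0.0], [0.0, 0.0, -1.0]]
wrist_force: [0.5, 0.5, 1.1]
gripper_width: 0.112
```

```bash
cat > chk.py <<'E'
from h import *
s=sense();R=np.array(s['ee_rot'])
p,P=cloud('wrist'); save(p,'wc.png')
T=P.reshape(-1,3);Q=(T-s['tcp_pos'])@R
u=((T[:,:2]-C0)@EX)*1000; v=((T[:,:2]-C0)@EY)*1000; z=T[:,2]*1000
print('tcp uvz',uvtcp())
m=(abs(Q[:,1])<.012)&(abs(Q[:,0])<.06)&(Q[:,2]>.008)&(Q[:,2]<.018)
for a in range(18,40,6):
    b=m&(u>a)&(u<a+6); k=(z>58.5)&(z<64)&(u>a)&(u<a+6)&~m
    lo=v[k&(v>-60)&(v<-35)]; hi=v[k&(v>-33)&(v<-10)]
    print(a,'gap',[np.round(np.percentile(x,q),1) if len(x)>8 else None for x,q in((lo,99),(hi,1))],'sp',np.round(np.percentile(v[b],[2,98]),1) if b.sum()>8 else None)
print('u end',np.percentile(u[m],99))
delta(*tgt(-.0005,-.0340),.074,-EY)
E
python3 chk.py
```

```text
tcp uvz [ 1.000e-01 -3.340e+01  1.401e+02]
18 gap [np.float64(-42.3), np.float64(-26.5)] sp [-38.7 -29.4]
24 gap [np.float64(-42.3), np.float64(-27.1)] sp [-38.6 -29. ]
30 gap [np.float64(-42.2), np.float64(-26.6)] sp [-38.6 -29. ]
36 gap [np.float64(-42.2), np.float64(-26.6)] sp [-38.6 -29.1]
u end 38.59193750141667
tcp [0.6113 0.0658 0.1401] travel cm [-0.07  0.06  6.61] roll -0.05 j6 76.5 F [-0.3 -0.9 -0.4] w 0.112 t 7.85
```

>>> {"op": "arm_command", "data": {"rows": [{"travel": [-0.03,0.06,0.7],"roll": 0,"fingers": 0},{"travel": [-0.03,0.06,1.4],"roll": 0,"fingers": 0},{"travel": [-0.03,0.06,2.1],"roll": 0,"fingers": 0},{"travel": [-0.03,0.06,2.8],"roll": 0,"fingers": 0},{"travel": [-0.03,0.06,3.5],"roll": 0,"fingers": 0},{"travel": [-0.03,0.06,3.5],"roll": 0,"fingers": 0}]}}

```text
time_s: 8.45
tcp_pos: [0.6098, 0.0649, 0.103]
ee_rot: [[0.991, 0.135, -0.003], [0.135, -0.991, -0.001], [-0.003, 0.0, -1.0]]
wrist_force: [-0.5, 0.6, -0.5]
gripper_width: 0.117
```

```bash
python3 chk.py
```

```text
tcp uvz [ -1.1 -34.1 103.7]
18 gap [np.float64(-42.2), np.float64(-26.8)] sp [-39.3 -30. ]
24 gap [np.float64(-42.2), np.float64(-26.8)] sp [-39.3 -29.7]
30 gap [np.float64(-42.6), np.float64(-26.9)] sp [-39.3 -29.7]
36 gap [np.float64(-36.7), np.float64(-31.9)] sp [-39.3 -29.8]
u end 37.12095243236796
tcp [0.6103 0.065  0.1037] travel cm [ 0.06 -0.01  2.97] roll -0.05 j6 76.6 F [ 0.4  0.1 -0.1] w 0.109 t 8.5
```

>>> {"op": "arm_command", "data": {"rows": [{"travel": [0.07,0,0.7],"roll": 0,"fingers": 0},{"travel": [0.07,0,1.4],"roll": 0,"fingers": 0},{"travel": [0.07,0,2.1],"roll": 0,"fingers": 0},{"travel": [0.07,0,2.6],"roll": 0,"fingers": 0},{"travel": [0.07,0,2.8],"roll": 0,"fingers": 0},{"travel": [0.07,0,2.8],"roll": 0,"fingers": 0}]}}

```text
time_s: 9.1
tcp_pos: [0.6112, 0.0651, 0.0761]
ee_rot: [[0.991, 0.135, -0.001], [0.135, -0.991, -0.0], [-0.001, 0.0, -1.0]]
wrist_force: [1.1, 0.1, 0.2]
gripper_width: 0.109
```

```bash
python3 chk.py
```

```text
tcp uvz [  0.1 -34.   76.5]
18 gap [np.float64(-46.5), np.float64(-22.0)] sp [-46.  -22.4]
24 gap [np.float64(-46.3), np.float64(-22.1)] sp [-45.9 -22.4]
30 gap [np.float64(-46.2), np.float64(-21.9)] sp [-45.8 -22.5]
36 gap [np.float64(-46.3), np.float64(-21.8)] sp [-45.8 -22.6]
u end 39.26608765178712
tcp [0.6114 0.0652 0.0765] travel cm [-0.06  0.    0.25] roll -0.05 j6 76.6 F [-0.2 -0.4 -0.5] w 0.112 t 9.15
```

Down the gap without force. The last 2 mm to the floor, slowly.

>>> {"op": "arm_command", "data": {"rows": [{"travel": [0,0,0.1],"roll": 0,"fingers": 0},{"travel": [0,0,0.2],"roll": 0,"fingers": 0},{"travel": [0,0,0.25],"roll": 0,"fingers": 0},{"travel": [0,0,0.25],"roll": 0,"fingers": 0}]}}

```text
time_s: 9.55
tcp_pos: [0.6114, 0.0653, 0.0741]
ee_rot: [[0.991, 0.135, 0.0], [0.135, -0.991, 0.0], [0.0, -0.0, -1.0]]
wrist_force: [-0.2, -0.8, 0.3]
gripper_width: 0.111
```

>>> {"op": "arm_command", "data": {"rows": [{"travel": [0,0,0.05],"roll": 0,"fingers": 0},{"travel": [0,0,0.1],"roll": 0,"fingers": 0},{"travel": [0,0,0.1],"roll": 0,"fingers": 0}]}}

```text
time_s: 9.85
tcp_pos: [0.6114, 0.0652, 0.074]
ee_rot: [[0.991, 0.135, 0.001], [0.135, -0.991, -0.0], [0.001, 0.0, -1.0]]
wrist_force: [-0.9, -0.4, 4.5]
gripper_width: 0.112
```

On the floor with 4.5 N of contact. Releasing with a small opening, because neighbouring tabs are near, then going straight up.

>>> {"op": "arm_command", "data": {"rows": [{"travel": [0,0,0],"roll": 0,"fingers": 24},{"travel": [0,0,0],"roll": 0,"fingers": 24},{"travel": [0,0,0],"roll": 0,"fingers": 24},{"travel": [0,0,-1],"roll": 0,"fingers": 24},{"travel": [0,0,-3],"roll": 0,"fingers": 24},{"travel": [0,0,-7],"roll": 0,"fingers": 24},{"travel": [0,0,-11],"roll": 0,"fingers": 24},{"travel": [0,0,-15],"roll": 0,"fingers": 0},{"travel": [0,0,-16],"roll": 0,"fingers": 0},{"travel": [0,0,-16],"roll": 0,"fingers": 0}]}}

```text
time_s: 10.85
tcp_pos: [0.6123, 0.0655, 0.2354]
ee_rot: [[0.991, 0.135, 0.005], [0.135, -0.991, 0.002], [0.005, -0.001, -1.0]]
wrist_force: [-0.1, 0.4, -0.7]
gripper_width: 0.057
```

```bash
cat > row.py <<'E'
from h import *
import sys
print('tcp uvz',uvtcp())
p,P=cloud('wrist'); save(p,sys.argv[1]+'.png')
T=P.reshape(-1,3);T=T[~np.isnan(T[:,0])]
u=((T[:,:2]-C0)@EX)*1000; v=((T[:,:2]-C0)@EY)*1000; z=T[:,2]*1000
def runs(m,lab,mn):
    h,e=np.histogram(v[m],bins=np.arange(-150,150,.5)); on=h>mn; out=[];st=None
    for i,o in enumerate(on):
        if o and st is None: st=e[i]
        if not o and st is not None: out.append((float(st),float(e[i]))); st=None
    print(lab,out)
runs((abs(u)<40)&(z>58.5)&(z<64.5),'bodytops',8)
runs((abs(u)<16)&(z>86)&(z<94),'tabs',3)
for a in(20,-38): runs((u>a)&(u<a+18)&(z>58.5)&(z<64.5),'tops u%d'%a,3)
m=(v>42)&(v<140)&(z>54)&(z<61.5)&(abs(u)<50)
q=np.c_[u,v][m]; 
if len(q)>30:
    from scipy import ndimage
    (c,s,a)=cv2.minAreaRect(q.astype(np.float32)); print('block uv',np.round(c,1),np.round(s,1),round(a,2),len(q))
    for lo in range(-40,40,8):
        k=(q[:,0]>lo)&(q[:,0]<lo+8)
        if k.sum()>10: print(lo,np.round(np.percentile(q[k,1],[1,99]),1),end=' ')
E
python3 row.py w5; python3 -c "
from h import *
delta(*tgt(0,.115),.234,-EY)"
```

```text
tcp uvz [  1.  -33.9 235.4]
bodytops [(-126.5, -125.5), (-124.5, -124.0), (-121.0, -120.5), (-119.5, -119.0), (-114.5, -112.0), (-110.0, -74.0), (-68.5, -42.0), (-39.5, -38.0), (-37.5, -37.0), (-36.5, -35.5), (-35.0, -34.5), (-34.0, -32.0), (-31.5, -29.5), (-27.5, 9.0), (13.5, 40.0)]
tabs [(-84.0, -73.5), (-40.0, -38.5), (-38.0, -37.0), (-36.5, -35.5), (-35.0, -34.5), (-34.0, -33.0), (-32.5, -29.5), (-1.5, 9.0)]
tops u20 [(-121.5, -121.0), (-119.5, -119.0), (-113.5, -112.0), (-110.0, -103.5), (-103.0, -102.5), (-102.0, -100.5), (-99.5, -98.5), (-98.0, -97.5), (-97.0, -96.5), (-96.0, -95.0), (-93.5, -93.0), (-92.5, -73.5), (-68.0, -65.0), (-64.5, -61.5), (-61.0, -60.5), (-59.5, -59.0), (-58.5, -58.0), (-57.0, -56.5), (-56.0, -55.5), (-55.0, -54.0), (-53.5, -53.0), (-52.5, -51.5), (-51.0, -50.5), (-50.0, -49.0), (-48.5, -48.0), (-47.5, -46.5), (-46.0, -45.5), (-45.0, -44.0), (-43.5, -43.0), (-42.5, -42.0), (-39.0, -38.0), (-37.5, -37.0), (-36.5, -35.5), (-35.0, -34.5), (-34.0, -33.0), (-32.5, -32.0), (-31.5, -29.5), (-27.5, -27.0), (-26.5, -24.5), (-24.0, -23.5), (-23.0, -22.0), (-21.5
[... 907 characters left out ...]
.5), (-20.0, -19.5), (-19.0, -18.0), (-17.5, -17.0), (-16.5, -16.0), (-15.5, -14.5), (-14.0, -13.5), (-13.0, -12.5), (-12.0, -11.0), (-10.5, -10.0), (-9.5, -9.0), (-8.5, -4.5), (-4.0, 3.5), (4.0, 4.5), (5.0, 7.0), (7.5, 9.0), (13.5, 17.5), (18.0, 21.5), (22.0, 22.5), (23.0, 24.0), (24.5, 25.0), (25.5, 26.0), (26.5, 27.5), (28.0, 28.5), (29.0, 29.5), (31.5, 32.0), (32.5, 33.0), (33.5, 39.5)]
block uv [ 1.  87.9] [28.8 66.4] 85.19 1282
-32 [ 76.3 104. ] -24 [ 75.5 103.8] -16 [ 74.9 103.3] -8 [ 74.1 102.7] 0 [ 73.2 102. ] 8 [ 72.7 100.9] 16 [ 71.9 100.2] 24 [71.1 99.3] 32 [71.4 99. ] tcp [0.6111 0.0653 0.233 ] travel cm [ -0.   -14.88  -0.09] roll -0.07 j6 76.6 F [-0.   0.7 -0.3] w 0.037 t 10.9
```

View pics/w5.png

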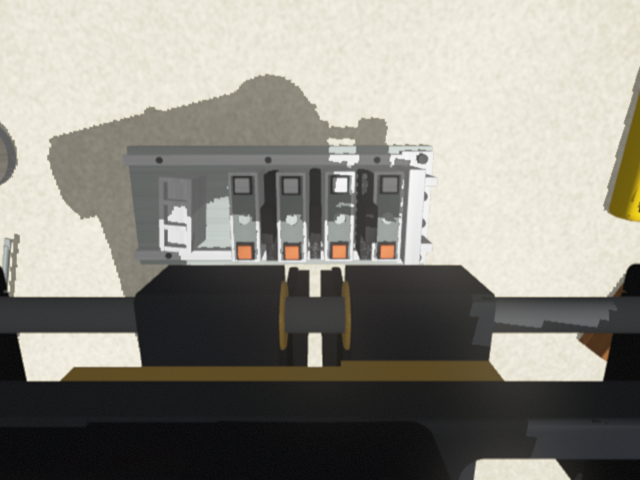

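The spacer stands in the gap (column 315), top at 62 mm, with 2.5 mm free on each side. The block is at (175,215), skewed about 5°. I'll turn the jaws across the row so both fingers push the block's back low down.

>>> {"op": "arm_command", "data": {"rows": [{"travel": [-0.05,-3,0],"roll": -8,"fingers": 35},{"travel": [-0.05,-6,0],"roll": -16,"fingers": 35},{"travel": [-0.05,-9,0],"roll": -24,"fingers": 35},{"travel": [-0.05,-12,0],"roll": -32,"fingers": 35},{"travel": [-0.05,-15,0],"roll": -40,"fingers": 35},{"travel": [-0.05,-15.9,0],"roll": -48,"fingers": 35},{"travel": [-0.05,-15.9,0],"roll": -56,"fingers": 35},{"travel": [-0.05,-15.9,0],"roll": -64,"fingers": 35},{"travel": [-0.05,-15.9,0],"roll": -72,"fingers": 35},{"travel": [-0.05,-15.9,0],"roll": -80,"fingers": 35}]}}

```text
time_s: 11.9
tcp_pos: [0.5883, 0.2223, 0.2299]
ee_rot: [[0.033, 0.999, -0.005], [0.999, -0.034, -0.003], [-0.003, -0.005, -1.0]]
wrist_force: [0.0, 1.3, 0.4]
gripper_width: 0.351
```

```bash
python3 -c "
from h import *
print(uvtcp());delta(*tgt(.0005,.125),.234,EX); delta(*tgt(.0005,.125),.027,EX)"
```

```text
[ -1.4 124.8 229.9]
tcp [0.5883 0.2223 0.2299] travel cm [ 0.05  0.19 -0.41] roll -9.73 j6 142.7 F [0.  1.3 0.4] w 0.351 t 11.9
tcp [0.5883 0.2223 0.2299] travel cm [ 0.11  0.28 20.29] roll -9.73 j6 142.7 F [0.  1.3 0.4] w 0.351 t 11.9
```

>>> {"op": "arm_command", "data": {"rows": [{"travel": [0.1,0.2,2],"roll": -8,"fingers": 35},{"travel": [0.1,0.2,6],"roll": -9.7,"fingers": 35},{"travel": [0.1,0.2,10],"roll": -9.7,"fingers": 35},{"travel": [0.1,0.2,14],"roll": -9.7,"fingers": 35},{"travel": [0.1,0.2,16],"roll": -9.7,"fingers": 35},{"travel": [0.1,0.2,16],"roll": -9.7,"fingers": 35},{"travel": [0.1,0.2,16],"roll": -9.7,"fingers": 35}]}}

```text
time_s: 12.6
tcp_pos: [0.591, 0.2232, 0.0718]
ee_rot: [[-0.13, 0.992, -0.002], [0.992, 0.13, -0.002], [-0.002, -0.002, -1.0]]
wrist_force: [-0.6, -0.0, 0.6]
gripper_width: 0.352
```

```bash
python3 -c "
from h import *
print(uvtcp());delta(*tgt(.0005,.123),.027,EX)"
```

```text
[  1.4 125.3  71.8]
tcp [0.591  0.2232 0.0718] travel cm [-0.22 -0.07  4.48] roll -0.34 j6 152.1 F [-0.6 -0.   0.6] w 0.352 t 12.6
```

>>> {"op": "arm_command", "data": {"rows": [{"travel": [-0.1,-0.08,2],"roll": -0.35,"fingers": 35},{"travel": [-0.1,-0.08,4],"roll": -0.35,"fingers": 35},{"travel": [-0.1,-0.08,4.3],"roll": -0.35,"fingers": 35},{"travel": [-0.1,-0.08,4.3],"roll": -0.35,"fingers": 35},{"travel": [-0.1,-0.08,4.3],"roll": -0.35,"fingers": 35}]}}

```text
time_s: 13.1
tcp_pos: [0.5918, 0.2231, 0.0318]
ee_rot: [[-0.136, 0.991, 0.003], [0.991, 0.136, 0.001], [0.001, 0.003, -1.0]]
wrist_force: [0.3, 1.0, 0.0]
gripper_width: 0.352
```

```bash
python3 -c "
from h import *
print(uvtcp());delta(*tgt(.0005,.06),.027,EX)"
```

```text
[  2.2 125.1  31.8]
tcp [0.5918 0.2231 0.0318] travel cm [-6.51 -0.17  0.47] roll 0.02 j6 152.5 F [0.3 1.  0. ] w 0.352 t 13.1
```

>>> {"op": "arm_command", "data": {"rows": [{"travel": [0,-0.15,0.4],"roll": 0,"fingers": 35},{"travel": [-0.3,-0.15,0.4],"roll": 0,"fingers": 35},{"travel": [-0.6,-0.15,0.4],"roll": 0,"fingers": 35},{"travel": [-0.9,-0.15,0.4],"roll": 0,"fingers": 35},{"travel": [-1.2,-0.15,0.4],"roll": 0,"fingers": 35},{"travel": [-1.5,-0.15,0.4],"roll": 0,"fingers": 35},{"travel": [-1.8,-0.15,0.4],"roll": 0,"fingers": 35},{"travel": [-2.1,-0.15,0.4],"roll": 0,"fingers": 35},{"travel": [-2.4,-0.15,0.4],"roll": 0,"fingers": 35},{"travel": [-2.4,-0.15,0.4],"roll": 0,"fingers": 35}]}}

```text
time_s: 14.1
tcp_pos: [0.5926, 0.1981, 0.0261]
ee_rot: [[-0.136, 0.991, -0.0], [0.991, 0.136, -0.0], [-0.0, -0.0, -1.0]]
wrist_force: [-0.3, 0.6, 0.1]
gripper_width: 0.349
```

```bash
python3 row.py w6 | grep -v u20 | grep -v u-38; python3 -c "
from h import *
print(uvtcp());delta(*tgt(.0005,.06),.027,EX)"
```

```text
tcp uvz [ -0.5 100.2  26.1]
bodytops [(92.0, 105.0)]
tabs []
block uv [-1.2 95.1] [15.6 31. ] 89.66 586
-24 [ 87.8 102.4] -16 [87.5 89.2] -8 [87.6 89.2] 0 [87.8 89.2] 8 [ 87.5 102.5] 
[ -0.6 100.3  26. ]
tcp [0.5925 0.1981 0.026 ] travel cm [-4.03  0.11 -0.1 ] roll -0.02 j6 154.5 F [ 0.6 -0.5 -0.2] w 0.349 t 14.15
```

View pics/w6.png

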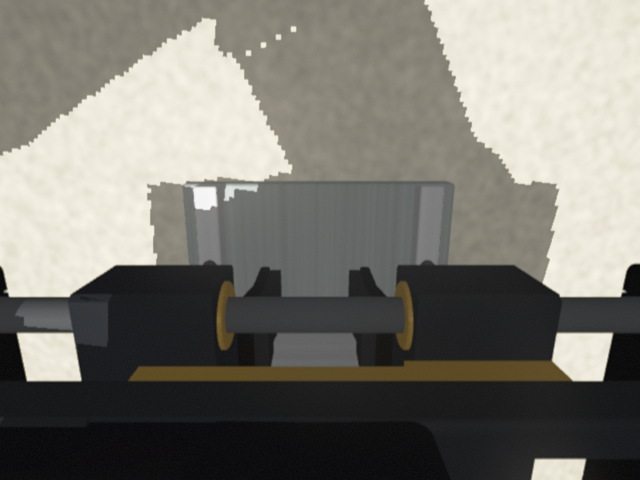

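The fingers (260 and 365, 300) are behind the block, straddling its middle on the jig floor. Contact is made with little force, so I'll go on pushing.

>>> {"op": "arm_command", "data": {"rows": [{"travel": [-0.3,0.05,0],"roll": 0,"fingers": 35},{"travel": [-0.6,0.05,0],"roll": 0,"fingers": 35},{"travel": [-0.9,0.05,0],"roll": 0,"fingers": 35},{"travel": [-1.2,0.05,0],"roll": 0,"fingers": 35},{"travel": [-1.5,0.05,0],"roll": 0,"fingers": 35},{"travel": [-1.8,0.05,0],"roll": 0,"fingers": 35},{"travel": [-2.0,0.05,0],"roll": 0,"fingers": 35},{"travel": [-2.2,0.05,0],"roll": 0,"fingers": 35},{"travel": [-2.2,0.05,0],"roll": 0,"fingers": 35}]}}

```text
time_s: 15.05
tcp_pos: [0.596, 0.1765, 0.0261]
ee_rot: [[-0.136, 0.991, -0.0], [0.991, 0.136, -0.0], [-0.0, -0.0, -1.0]]
wrist_force: [0.2, -0.8, -0.6]
gripper_width: 0.353
```

```bash
cat > side.py <<'E'
from h import *
import sys
print('tcp uvz',uvtcp()); delta(*tgt(.0005,.06),.026,EX)
o=[]
for n,b in (('side',(190,260,280,410)),('top',(170,240,260,400))):
    p,P=cloud(n); save(p,n+sys.argv[1]+'.png')
    c=p[b[0]:b[0]+95,b[1]:b[1]+150,::-1]; o.append(cv2.resize(c,None,fx=5,fy=3.1 if 0 else 3.15,interpolation=cv2.INTER_CUBIC))
cv2.imwrite('pics/st'+sys.argv[1]+'.png',np.vstack(o))
E
python3 side.py 1
```

```text
tcp uvz [-0.  78.3 26.1]
tcp [0.596  0.1765 0.0261] travel cm [-1.83  0.05  0.01] roll -0.01 j6 156.4 F [ 0.2 -0.8 -0.6] w 0.353 t 15.05
```

View pics/st1.png

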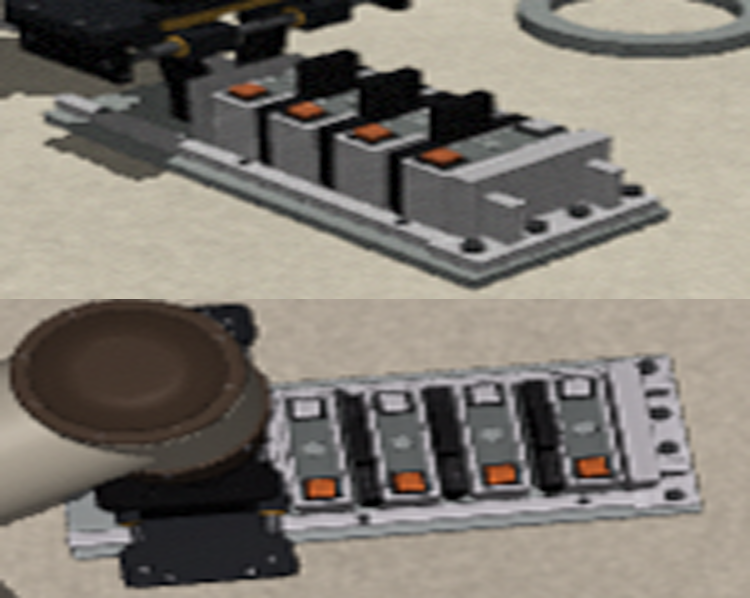

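Upper half (side view): the block at (200,95) is upright just behind the last cell, and all three tabs are upright. Pushing the row slowly.

>>> {"op": "arm_command", "data": {"rows": [{"travel": [-0.15,0,0],"roll": 0,"fingers": 35},{"travel": [-0.3,0,0],"roll": 0,"fingers": 35},{"travel": [-0.45,0,0],"roll": 0,"fingers": 35},{"travel": [-0.6,0,0],"roll": 0,"fingers": 35},{"travel": [-0.75,0,0],"roll": 0,"fingers": 35},{"travel": [-0.9,0,0],"roll": 0,"fingers": 35},{"travel": [-1.0,0,0],"roll": 0,"fingers": 35}]}}

```text
time_s: 15.85
tcp_pos: [0.5976, 0.1672, 0.0262]
ee_rot: [[-0.136, 0.991, 0.001], [0.991, 0.136, 0.001], [0.001, 0.001, -1.0]]
wrist_force: [-1.0, 5.5, -0.4]
gripper_width: 0.35
```

>>> {"op": "arm_command", "data": {"rows": [{"travel": [-0.12,0,0],"roll": 0,"fingers": 35},{"travel": [-0.24,0,0],"roll": 0,"fingers": 35},{"travel": [-0.36,0,0],"roll": 0,"fingers": 35},{"travel": [-0.48,0,0],"roll": 0,"fingers": 35},{"travel": [-0.6,0,0],"roll": 0,"fingers": 35}]}}

```text
time_s: 16.35
tcp_pos: [0.5984, 0.1612, 0.0261]
ee_rot: [[-0.136, 0.991, 0.001], [0.991, 0.136, 0.001], [0.0, 0.001, -1.0]]
wrist_force: [-0.3, 6.0, 0.7]
gripper_width: 0.35
```

```bash
python3 -c "
from h import *
print(uvtcp(),sense()['wrist_force'])"
```

```text
[ 0.2 62.9 26.1] [-0.33271271  5.9993349   0.65471139]
```

>>> {"op": "arm_command", "data": {"rows": [{"travel": [-0.08,0,0],"roll": 0,"fingers": 35},{"travel": [-0.16,0,0],"roll": 0,"fingers": 35},{"travel": [-0.2,0,0],"roll": 0,"fingers": 35}]}}

```text
time_s: 16.65
tcp_pos: [0.5986, 0.1593, 0.0262]
ee_rot: [[-0.136, 0.991, 0.001], [0.991, 0.136, 0.001], [0.001, 0.001, -1.0]]
wrist_force: [-1.4, 5.9, 0.2]
gripper_width: 0.353
```

>>> {"op": "arm_command", "data": {"rows": [{"travel": [-0.06,0,0],"roll": 0,"fingers": 35},{"travel": [-0.12,0,0],"roll": 0,"fingers": 35}]}}

```text
time_s: 16.85
tcp_pos: [0.5986, 0.1593, 0.0262]
ee_rot: [[-0.136, 0.991, 0.001], [0.991, 0.136, 0.002], [0.002, 0.001, -1.0]]
wrist_force: [-3.4, 12.0, 1.1]
gripper_width: 0.35
```

>>> {"op": "arm_command", "data": {"rows": [{"travel": [-0.05,0,0],"roll": 0,"fingers": 35},{"travel": [-0.1,0,0],"roll": 0,"fingers": 35}]}}

```text
time_s: 17.05
tcp_pos: [0.5987, 0.1592, 0.0262]
ee_rot: [[-0.136, 0.991, 0.001], [0.991, 0.136, 0.003], [0.003, 0.002, -1.0]]
wrist_force: [-3.9, 13.5, 1.0]
gripper_width: 0.346
```

It has met the stop at 14 N. Easing slightly and checking.

>>> {"op": "arm_command", "data": {"rows": [{"travel": [0.08,0,0],"roll": 0,"fingers": 35},{"travel": [0.08,0,0],"roll": 0,"fingers": 35},{"travel": [0.08,0,0],"roll": 0,"fingers": 35}]}}

```text
time_s: 17.35
tcp_pos: [0.5987, 0.1593, 0.0262]
ee_rot: [[-0.136, 0.991, 0.001], [0.991, 0.136, 0.002], [0.002, 0.001, -1.0]]
wrist_force: [-2.6, 10.4, 0.8]
gripper_width: 0.345
```

```bash
python3 side.py 2; python3 - <<'E'
from h import *
p,P=cloud('top')
T=P.reshape(-1,3);T=T[~np.isnan(T[:,0])]
u=((T[:,:2]-C0)@EX)*1000; v=((T[:,:2]-C0)@EY)*1000; z=T[:,2]*1000
for nm,m in(('tab',(abs(u)<14)&(z>83)&(z<96)&(v<60)&(v>-120)),):
    h,e=np.histogram(v[m],bins=np.arange(-120,60,2)); print(nm,[(int(a),int(n)) for a,n in zip(e,h) if n>0])
print(sense()['wrist_force'])
E
```

```text
tcp uvz [ 0.3 60.9 26.2]
tcp [0.5987 0.1593 0.0262] travel cm [-0.09  0.02  0.02] roll 0.01 j6 158.1 F [-2.6 10.4  0.8] w 0.345 t 17.35
tab [(-86, 5), (-84, 9), (-82, 10), (-80, 9), (-78, 12), (-76, 8), (-50, 3), (-48, 10), (-46, 11), (-44, 11), (-42, 11), (-40, 6), (-14, 3), (-12, 10), (-10, 13), (-8, 12), (-6, 12), (-4, 6)]
[-1.34701663  9.83355951  0.5859004 ]
```

View pics/st2.png

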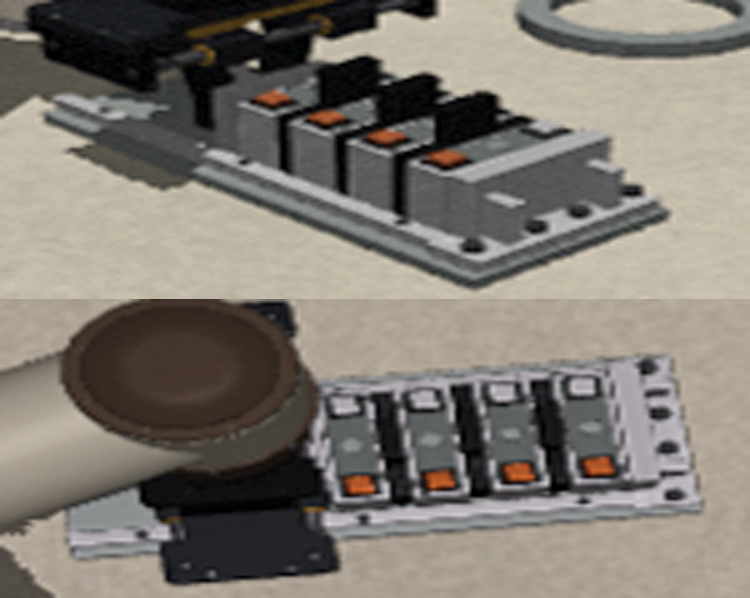

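Cells and spacers are tight in both views, and the tab pitch is 36 mm (26 + 10). One last check on the block from the side camera's depth.

```bash
python3 - <<'E'
from h import *
p,P=cloud('side')
T=P.reshape(-1,3);T=T[~np.isnan(T[:,0])]
u=((T[:,:2]-C0)@EX)*1000; v=((T[:,:2]-C0)@EY)*1000; z=T[:,2]*1000
for zl in range(14,58,8):
    m=(abs(z-zl-4)<4)&(u>-45)&(u<-20)&(v>26)&(v<48)
    if m.sum()>5: print('z',zl,m.sum(),'block side-face u',np.round(np.percentile(u[m],[10,50,90]),1),'v',np.round(np.percentile(v[m],[2,98]),1))
m=(z>54)&(z<62)&(v>22)&(v<52)&(abs(u)<40); print('top',m.sum(),np.round(np.percentile(z[m],[5,50,95]),1))
m2=m&(u<-20)
if m2.sum()>20: print('top tilt',np.polyfit(v[m2],z[m2],1))
c=p[175:235,270:350,::-1]; cv2.imwrite('pics/c3.png',cv2.resize(c,None,fx=8,fy=8,interpolation=cv2.INTER_CUBIC))
s=sense(); print(s['wrist_force'],s['time_s'],s['joints'])
E
```

```text
z 14 27 block side-face u [-44.2 -31.2 -29.7] v [27.9 47.6]
z 22 14 block side-face u [-31.  -30.2 -28.1] v [32.4 46.9]
z 30 10 block side-face u [-30.8 -29.9 -28.9] v [32.9 43.4]
z 38 17 block side-face u [-30.9 -29.7 -28.6] v [33.3 46.5]
z 46 17 block side-face u [-30.  -29.3 -28. ] v [30.8 47.5]
z 54 13 block side-face u [-29.6 -27.1 -24.9] v [29.8 47. ]
top 90 [54.3 55.7 60.3]
top tilt [ 0.15059801 49.79598168]
[-2.55315182  9.90864156  0.37701075] 17.55 [ 2.98089702e+01  3.35209704e+01 -1.37226488e+01 -1.09438251e-01
 -4.26570088e+01  1.58089395e+02]
```

View pics/c3.png

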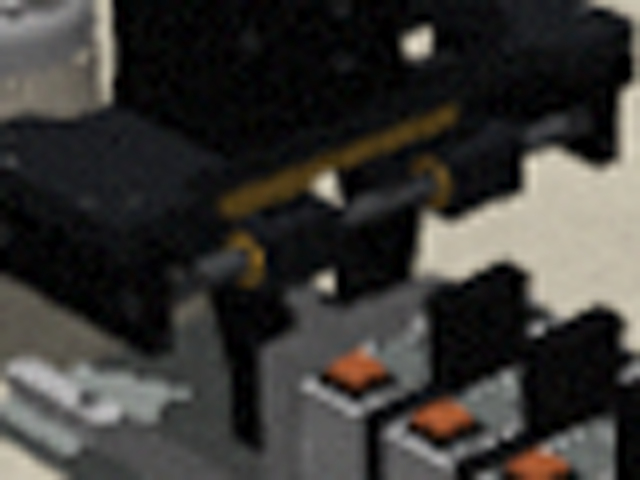

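The block (290,400) is upright against the last cell, with the finger behind it. The force has held at about 10 N, so I'm handing in.

>>> {"op": "arm_command", "data": {"rows": [{"travel": [0,0,0],"roll": 0,"fingers": 35},{"travel": [0,0,0],"roll": 0,"fingers": 35},{"travel": [0,0,0],"roll": 0,"fingers": 35},{"travel": [0,0,0],"roll": 0,"fingers": 35}]}}

```text
time_s: 17.95
tcp_pos: [0.5986, 0.1593, 0.0262]
ee_rot: [[-0.136, 0.991, 0.001], [0.991, 0.136, 0.002], [0.002, 0.001, -1.0]]
wrist_force: [-1.8, 9.3, 0.2]
gripper_width: 0.353
```

```bash
python3 -c "
from station import *
print(sense()['wrist_force'],finish_job())"
```

```text
the job is handed in; nothing more can be done
[-1.80819357  9.3126493   0.2418846 ] None
```

The job is handed in at 18.0 s. The spacer is in the gap, the row is closed against the end stop, and the fingers are still pressing the block.

- **Spacer:** I took the smaller one (76 x 10 mm) from the rack's middle slot. It went down the only open gap, between the second and third cells, with no force that I could read along the way. It met the jig floor at 4.5 N and I let it go.
- **End block:** I pushed it low down with both fingers until the row met the stop. The force rose from about 6 N to a peak of about 14 N, and I eased it off.
- **Last checks:** The three tabs are 36 mm apart, which is one cell plus one spacer, and sit where a closed row puts them. The push held steady at 9 to 10 N. The tin, screwdriver and meter were never approached.
- **Less certain:** I judged the block flush and upright from the side picture and coarse depth points. A rough tilt fit on its top came out sloped (0.15) on few, noisy points, so I did not trust it. The block stands roughly 2 to 3 mm off centre across the row.

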